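Trip and reset the battery test bench's stop button

ROBOT

A 6-joint arm with a two-finger parallel gripper is mounted at the origin on the work surface. World frame = base frame: x ahead of the robot, y to its left, z up, the work surface at z = 0. Lengths are in m, angles in degrees, forces in N, time in s.
With the tool pointing down it reaches from about 0.35 to 0.875 m from the base axis. Payload 4.2 kg.
Tool frame: the origin (TCP) lies at the very end of the fingers, on their centre line; the grasp point (between the pads) lies 19 mm behind it (r.grip_point_offset is the distance from the TCP to the grasp point, in m); z points along the fingers, y is the line along which they close (so a half turn about z gives the same grasp; the last joint's range is limited). The gripper opens to 87 mm and grips with 3 to 60 N. Pads are 19 mm wide; open, the fingers measure 117 mm over their backs; the gripper's body (75 mm by 190 mm) begins 51 mm behind the grasp point.
Start: joints at [-53.938, 22.042, 0.453, 0, -68.411, -14.817], TCP at [0.226, -0.582, 0.223] pointing down, gripper open.
Joint ranges: [-179.83, 179.83], [-69.29, 118.12], [-61.27, 80.66], [-181.25, 117.63], [-171.15, -9.14], [-177.46, 177.46]. Speed limits (degrees/s): [159.86, 159.86, 180, 180, 180, 180].

INTERFACE

Orientations are given as a 3x3 rotation matrix whose columns are the frame's x, y, z axes.
In Python, from station import r, cams gives the robot as it stands. The module is installed in compiled form; this text tells all that it offers.
- The arm moves only by the shell command python3 -m handwheel 'ROWS'. ROWS is JSON, a list that holds one entry, the list of rows, each a list of 7 numbers: the turn, a rotation vector about the tool's x, y, z in units of 6 degrees (1.0 is 6 degrees), then the shift along the tool's x, y, z in m, then the finger opening in m, from 0 to 0.087. In form: [[[ax, ay, az, x, y, z, jaw], ...]]. A call has 1 to 12 rows; each row shifts and turns the commanded pose from where the row before left it, along the tool's axes as they then stand; what a row does not reach is not made up. A row lasts 1/10 s, in which the tool goes at most 50 mm and 8.59 degrees, less where a joint would pass 70% of its speed; a pose out of reach is approached as far as the arm can. A call with a gripper value outside its range is refused whole. The fingers move at their own pace and stop on an object; the grip force is fixed at half the most. Time passes only in rows, so rows that do not move let the fingers close. It gives the time, the measured TCP pose, the force, the opening and the grip force at its end, in the units of the state.
- r.sense(): the state, without advancing time (a new reading comes with each control period).
- cams.capture(name): name is "scene" or "top" or "wrist"; returns the picture (400x640x3 uint8, red, green, blue); there is no depth.
- cams.get_calibration(name): a dict with "camera_matrix" (3x3 intrinsics, pixels), "rvec" (rotation vector, rad) and "tvec" (3), from world to camera coordinates, as OpenCV has them; the wrist camera has in their place "T_tool_cam" (4x4, takes a point from camera to tool coordinates, whose origin is the TCP and whose axes are the flange's). Camera axes: x right, y down, z forward; pixel columns grow to the right and rows downward; lengths in m; the calibration is good to about 2 mm. A picture is of the moment at which its call begins: read the wrist's pose just before it. get_calibration takes no time and is no camera call.
- r.finish_job(): hands the job in; it is judged then, once.
The state is a dict: "time_s": time; "joints": joint angles; "joint_velocities": joint speeds; "effort": joint torques, N m; "tcp_pos": TCP position; "ee_rot": TCP orientation; "wrist_force": force on the tool from outside, world axes, zero at the start; "moment": the same for the moment, N m; "gripper_width": opening from 0.0 (shut) to 1.0 (fully open); "gripper_force": force on a finger pad.
Only numpy, scipy, OpenCV 4.12 (cv2) and the standard library are available. Lean on these libraries where they do the work, as an engineer would, in place of code of your own. Each camera call takes 0.05 s, during which the arm holds its last target. There are 200 camera calls.

TASK

Check the emergency stop of the battery test bench: with the fingertips, press the big mushroom button fully in and take the hand off, so that it stays latched in by itself. Then push its grip bar round clockwise until the latch lets go and the button springs back out, and after that press the small flat push button on the same box fully in and let it go, to re-arm the bench. Leave the meter, the vial, the screwdriver and the battery pack where they are.

Things in the scene. Friction and masses are not known exactly. Their poses are not given: they have to be found in the camera images.
- station: grey painted control box screwed to the bench, 120 mm (its x) by 250 mm (its y), top face 70 mm above the bench; origin at the centre of its underside; x points to its far long side, y to its left as seen from the robot, z up. On top: the mushroom stop button at (0, -60) mm, a small flat push button at (-20, 65) mm, and a small fixed indicator lamp (clear dome, 30 mm high at most) at (32, 12) mm. A cable gland of 36 mm diameter sticks out 30 mm from its +y end, below the top.
- stop_top (a point): centre of the top of the mushroom stop button's grip bar; turns and sinks with the button. Its x axis runs along the bar, z up along the button's axis. The black button is a disc 64 mm across; across its middle stands an upright bar 58 mm long (x), 9 mm thick (y), rising 20 mm above the disc's upper face. When the button is out, this point is 120 mm above the bench and the bar lies along the station's x; the disc's upper face is 20 mm below this point.
- stop_press (a joint): how far the stop button is pressed in, m: 0 out, 0.0095 hard against its stop. Pressing takes about 4 N at first, about 9 N near the bottom. It latches when pressed beyond about 0.0075 and then rests at about 0.007 by itself. It springs back out to 0 when twisted far enough while latched.
- stop_twist (a joint): turn of the stop button about its upright axis, rad: 0 at rest, grows clockwise as seen from above, at most 0.9. While latched in, a turn of about 0.5 (0.6 for certain) releases it, against some 0.05 N m; a spring turns it back to 0 when let go. It does not turn the other way.
- rearm_top (a point): centre of the upper face of the small push button (26 mm across, in a steel collar 42 mm across and 12 mm high); about 92 mm above the bench when out. z up.
- rearm (a joint): how far the small push button is pressed in, m: 0 out, 0.006 fully in (about 5 N); springs back when let go.
- meter: loose handheld orange multimeter lying flat, 90 by 180 mm, 38 mm high; origin at the centre of its underside. A bystander.
- vial: loose small glass vial with a white cap standing upright, 32 mm across, 65 mm high; origin at the centre of its underside. A bystander.
- driver: loose screwdriver with a blue handle lying along its x, about 200 mm long; origin near the middle of its length, on the bench. A bystander.
- cellpack: loose black battery pack lying flat, 50 by 150 mm, 46 mm high; origin at the centre of its underside. A bystander.

How it is judged (in metres and radians):
On the way, in this order (a step that is already met when the one before it is completed fails the run):
1. the stop button stays latched in with the hand off it (value of joint stop_press above 0.006 m and contact force between station and the fingers below 0.2 N and contact force between station and the arm below 0.2 N), for 0.2 s.
2. the stop button is twisted clockwise (value of joint stop_twist above 0.3 rad).
3. the stop button has sprung back out (value of joint stop_press below 0.0015 m), for 0.2 s.
4. the small push button is pressed in, the stop button being out (value of joint rearm above 0.0045 m and value of joint stop_press below 0.0015 m), for 0.02 s.
At the end, for the whole second after the job is handed in: The stop button is out (within 1.5 mm) and turned back to rest (within 0.1 rad), the small push button is out (within 1 mm), and the meter, vial, screwdriver and battery pack are within 20 mm of where they began (value of joint stop_press below 0.0015 m and value of joint stop_twist below 0.1 rad and value of joint rearm below 0.001 m and distance of each of meter, vial, driver, cellpack from where it was at the start of the episode below 0.02 m); the robot touches nothing.
It fails at once if the meter is lifted, tipped over or shifted by more than 20 mm (distance of meter from where it was at the start of the episode above 0.02 m).
It fails at once if the vial is lifted, tipped over or shifted by more than 20 mm (distance of vial from where it was at the start of the episode above 0.02 m).
It fails at once if the screwdriver is lifted, tipped over or shifted by more than 20 mm (distance of driver from where it was at the start of the episode above 0.02 m).
It fails at once if the battery pack is lifted, tipped over or shifted by more than 20 mm (distance of cellpack from where it was at the start of the episode above 0.02 m).
It also fails if it takes over 45 s, if anything falls off the work surface, if the arm or the gripper's body presses on something with over 40 N, if the wrist force passes 120 N, or if a joint passes its speed limit or range.

## Working session

There is one attempt and no reset: what is moved stays moved. The work goes in short steps, Python scripts to look and compute and a shell command to move; the robot and the scene stay as the last step left them, time stands still between calls to the robot, and variables do not carry over. Pictures are saved under pics/ and viewed, at most 10 in all, crops included, and the job is handed in when it is done.

```bash
mkdir -p pics
python3 - <<'E'
from station import r,cams
import cv2
s=r.sense();print(s)
for n in("scene","top"):
    cv2.imwrite(f"pics/{n}0.png",cams.capture(n)[:,:,::-1]);print(cams.get_calibration(n))
print(cams.get_calibration("wrist"))
E
```

```text
{'time_s': 0.0, 'joints': array([-5.39373544e+01,  2.20888154e+01,  3.77404864e-01, -2.69344432e-02,
       -6.84108914e+01, -1.48155304e+01]), 'joint_velocities': array([-0.09428652,  0.02049329,  0.05292355,  0.02375519,  0.04684589,
       -0.08958199]), 'effort': array([-1.68698778e-03, -3.90668499e+01,  1.87404531e+01,  4.21995118e+00,
        1.09613239e-02, -1.97074805e-04]), 'tcp_pos': array([ 0.22626401, -0.58194276,  0.22146921]), 'ee_rot': array([[-9.32088899e-01, -3.62228476e-01, -9.03179751e-04],
       [-3.62229581e-01,  9.32086798e-01,  1.98281524e-03],
       [ 1.23609779e-04,  2.17531850e-03, -9.99997626e-01]]), 'wrist_force': array([ 0.36913253,  0.85109449, -0.40618866]), 'moment': array([-0.0030646 ,  0.01352196, -0.0239289 ]), 'gripper_force': 0.0, 'gripper_width': 0.9978591129679836}
{'camera_matrix': array([[390.33478283,   0.        , 319.49088212],
       [  0.        , 390.33478283, 198.80083017],
       [  0.        ,   0.        ,   1.        ]]), 'rvec': array([ 0.82801588,  2.39921349, -1.26516065]), 'tvec': array([ 0.39888306, -0.1419214 ,  1.36558239])}
{'camera_matrix': array([[491.93265208,   0.        , 315.16084276],
       [  0.        , 491.93265208, 203.20639041],
       [  0.        ,   0.        ,   1.        ]]), 'rvec': array([ 2.15761717, -2.13791965,  0.13808789]), 'tvec': array([0.07731735, 0.5763821 , 1.30349888])}
{'camera_matrix': array([[297.46832761,   0.        , 317.02730326],
       [  0.        , 297.46832761, 200.27444868],
       [  0.        ,   0.        ,   1.        ]]), 'T_tool_cam': array([[ 3.98261647e-04, -9.53961296e-01, -2.99929470e-01,
         8.23893252e-02],
       [ 9.99999900e-01,  4.41480042e-04, -7.63288298e-05,
        -2.90506844e-04],
       [ 2.05227624e-04, -2.99929409e-01,  9.53961376e-01,
        -1.62716351e-01],
       [ 0.00000000e+00,  0.00000000e+00,  0.00000000e+00,
         1.00000000e+00]])}
```

View pics/top0.png

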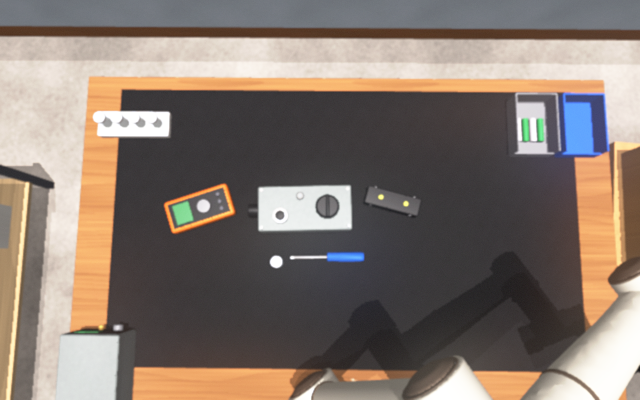

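View pics/scene0.png

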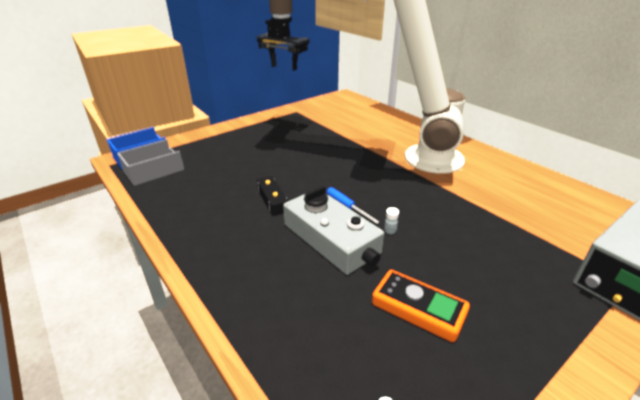

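The top view shows the box at columns 258–352, rows 186–231. The mushroom is at (327,206), the flat button at (280,215) and the lamp at (300,196). The vial (276,262) and driver (290–363,257) lie on the near side, the pack (393,201) on the right and the meter on the left.

```bash
cat > h.py <<'E'
from station import r,cams
import cv2,numpy as np
def ray(n,u,v,z,s=None):
    c=cams.get_calibration(n);K=np.array(c["camera_matrix"])
    d=np.linalg.inv(K)@[u,v,1]
    if n=="wrist":
        T=np.array(c["T_tool_cam"]);R=s["ee_rot"]@T[:3,:3];o=s["ee_rot"]@T[:3,3]+s["tcp_pos"];d=R@d
    else:
        R=cv2.Rodrigues(np.array(c["rvec"]))[0];o=-R.T@np.array(c["tvec"]);d=R.T@d
    return o+d*(z-o[2])/d[2]
E
python3 - <<'E'
from h import *
im=cv2.imread("pics/top0.png");hsv=cv2.cvtColor(im,cv2.COLOR_BGR2HSV)
# box top face: light grey blob
m=((hsv[...,1]<40)&(hsv[...,2]>120)).astype(np.uint8);m[:170]=0;m[245:]=0;m[:,:245]=0;m[:,362:]=0
c=max(cv2.findContours(m,0,2)[0],key=cv2.contourArea);b=cv2.minAreaRect(c);print(b)
P=np.array([ray("top",u,v,.07) for u,v in cv2.boxPoints(b)]);print(P,P.mean(0))
for n,u,v,z in(("stop",327,206,.11),("rearm",280,215,.092),("lamp",300,196,.095),("vial",276,262,.065),("drvL",290,257,.02),("drvR",363,257,.02),("pack",393,201,.046)):print(n,ray("top",u,v,z))
E
```

```text
((304.0598449707031, 207.7303924560547), (45.15892791748047, 94.18756103515625), 88.93909454345703)
[[ 0.61660792  0.23998421  0.07      ]
 [ 0.62348849 -0.01246449  0.07      ]
 [ 0.50226182 -0.01465753  0.07      ]
 [ 0.49537124  0.23464519  0.07      ]] [0.55943237 0.11187684 0.07      ]
stop [0.55900269 0.05139408 0.11      ]
rearm [0.53655117 0.17381696 0.092     ]
lamp [0.58678492 0.12208812 0.095     ]
vial [0.41486023 0.18411074 0.065     ]
drvL [0.42949317 0.15001385 0.02      ]
drvR [ 0.43137394 -0.04913721  0.02      ]
pack [ 0.58263927 -0.12873757  0.046     ]
```

```bash
python3 -m handwheel '[[[0,0,1.1,0,0,0,0],[0,0,1.1,0,0,0,0],[0,0,1.1,0,0,0,0],[0,0,0,-0.02,0.035,0,0],[0,0,0,-0.02,0.035,0,0],[0,0,0,-0.02,0.035,0,0],[0,0,0,-0.02,0.035,0,0],[0,0,0,-0.02,0.035,0,0],[0,0,0,-0.02,0.035,0,0],[0,0,0,-0.02,0.035,0,0],[0,0,0,-0.02,0.035,0,0],[0,0,0,-0.02,0.035,0,0]]]'
python3 -m handwheel '[[[0,0,0,-0.019,0.035,0,0],[0,0,0,-0.019,0.035,0,0],[0,0,0,-0.019,0.035,0,0],[0,0,0,-0.019,0.035,0,0],[0,0,0,-0.019,0.035,0,0],[0,0,0,-0.019,0.035,0,0],[0,0,0,-0.019,0.035,0,0],[0,0,0,-0.019,0.035,0,0],[0,0,0,0,0,0,0],[0,0,0,0,0,0,0],[0,0,0,0,0,0,0]]]'
python3 - <<'E'
from h import *
s=r.sense();im=cams.capture("wrist");cv2.imwrite("pics/w1.png",im[:,:,::-1])
np.save("s1.npy",s,allow_pickle=True);print(s["tcp_pos"],s["ee_rot"],s["wrist_force"],s["time_s"])
E
```

```text
time_s: 1.3
tcp_pos: [0.3987, -0.2614, 0.2224]
ee_rot: [[-1.0, -0.025, -0.0], [-0.025, 1.0, 0.0], [0.0, 0.0, -1.0]]
wrist_force: [1.3, -0.6, -0.7]
gripper_width: 0.027
gripper_force: 0.0
time_s: 2.4
tcp_pos: [0.5428, 0.0202, 0.2222]
ee_rot: [[-1.0, -0.025, -0.001], [-0.025, 1.0, -0.0], [0.001, -0.0, -1.0]]
wrist_force: [-0.1, -0.7, 0.1]
gripper_width: 0.004
gripper_force: 0.0
[0.54277592 0.0201605  0.22220824] [[-9.99692386e-01 -2.47779416e-02 -1.08932753e-03]
 [-2.47776399e-02  9.99692945e-01 -2.89608559e-04]
 [ 1.09616895e-03 -2.62528506e-04 -9.99999365e-01]] [-0.0834747  -0.73954583  0.10038602] 2.4
```

View pics/w1.png

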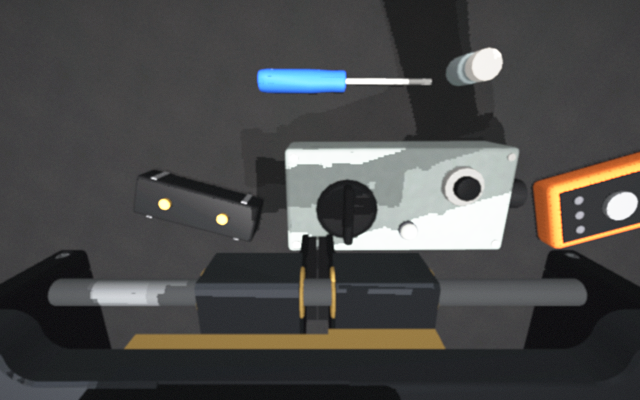

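The wrist view shows the mushroom at about (347,208), with its bar upright in the image (rows 182–243). The flat button is at (466,187) and the lamp at (408,229). The closed fingers end near (317,240).

Run:
```python
from h import *
s=np.load("s1.npy",allow_pickle=True).item()
im=cv2.imread("pics/w1.png");g=im.max(2)
for n,(x0,y0,x1,y1),z in(("disc",(308,170,388,247),.098),("rearm",(448,170,488,208),.092)):
    m=(g[y0:y1,x0:x1]<80).astype(np.uint8)
    c=max(cv2.findContours(m,0,1)[0],key=cv2.contourArea);(u,v),rad=cv2.minEnclosingCircle(c)
    print(n,u+x0,v+y0,rad,cv2.boundingRect(c),ray("wrist",u+x0,v+y0,z,s))
for u,v in((287,143),(519,148),(289,249)):print(ray("wrist",u,v,.07,s))
print("bar",ray("wrist",347,181,.12,s),ray("wrist",348,243,.12,s))
cv2.imwrite("pics/w1c.png",cv2.resize(im[130:260,280:540],None,fx=3,fy=3,interpolation=2))
```

```text
disc 342.0 215.5 38.20022964477539 (9, 10, 60, 67) [0.56629356 0.04624285 0.098     ]
rearm 466.5 187.5 12.980854988098145 (6, 7, 26, 24) [0.53494714 0.17202478 0.092     ]
[ 0.49732167 -0.01261846  0.07      ]
[0.49636075 0.231217   0.07      ]
[ 0.61987229 -0.01089147  0.07      ]
bar [0.52449354 0.04696815 0.12      ] [0.58664955 0.05138701 0.12      ]
```

View pics/w1c.png

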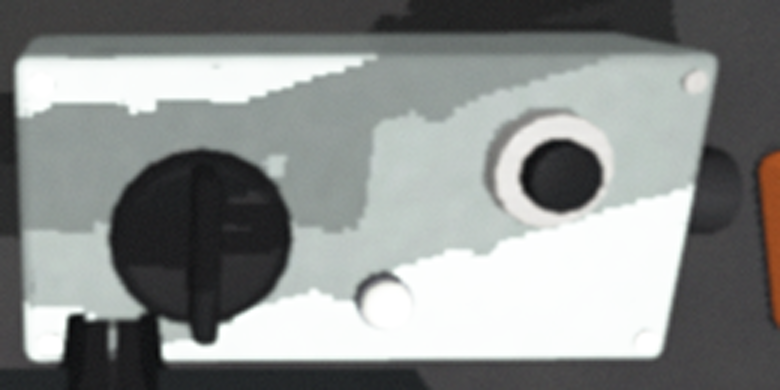

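The bar centre comes out at about (0.559, 0.051) and the flat button at (0.535, 0.173). Next I go over the bar and press.

```bash
python3 -m handwheel '[[[0,0,0,-0.017,0.031,0,0],[0,0,0,0,0,0.03,0],[0,0,0,0,0,0.03,0],[0,0,0,0,0,0.025,0],[0,0,0,0,0,0.01,0],[0,0,0,0,0,0,0],[0,0,0,0,0,0,0]]]'
python3 -m handwheel '[[[0,0,0,0,0,0.004,0],[0,0,0,0,0,0.003,0],[0,0,0,0,0,0.003,0],[0,0,0,0,0,0.003,0],[0,0,0,0,0,0,0],[0,0,0,0,0,0,0]]]'
```

```text
time_s: 3.15
tcp_pos: [0.5604, 0.0518, 0.1288]
ee_rot: [[-1.0, -0.025, 0.002], [-0.025, 1.0, 0.0], [-0.002, 0.0, -1.0]]
wrist_force: [-0.1, -0.3, -0.2]
gripper_width: 0.004
gripper_force: 0.0
time_s: 3.75
tcp_pos: [0.5596, 0.0522, 0.1147]
ee_rot: [[-1.0, -0.025, 0.0], [-0.025, 1.0, 0.0], [-0.0, 0.0, -1.0]]
wrist_force: [-0.5, -0.6, -0.2]
gripper_width: 0.004
gripper_force: 0.0
```

No contact force at z = 0.115, which I didn't expect, so I look.

Run:
```python
from h import *
s=r.sense();print(s["tcp_pos"],s["wrist_force"])
w=cams.capture("wrist")[:,:,::-1];t=cams.capture("scene")[:,:,::-1]
a=cv2.resize(w[100:340,200:460],(520,480));b=cv2.resize(t[150:250,270:330],(270,480),interpolation=2)
cv2.imwrite("pics/w2.png",np.hstack([a,b]))
```

```text
[0.55964003 0.05221965 0.11468096] [-0.47563379 -0.55949311 -0.23088922]
```

View pics/w2.png

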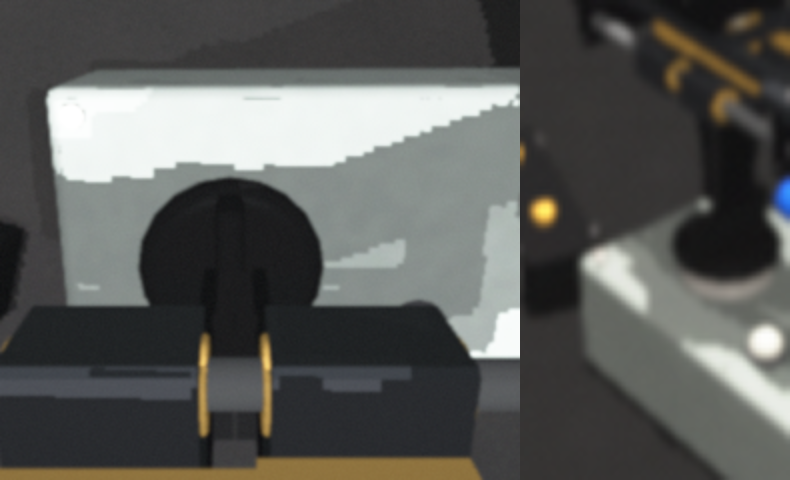

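The fingers are centred on the bar and contact isn't visible. I keep going down in small steps, watching the force.

```bash
for i in 1 2; do python3 -m handwheel '[[[0,0,0,0,0,0.002,0],[0,0,0,0,0,0,0]]]' | egrep 'tcp|wrist'; done
python3 -m handwheel '[[[0,0,0,0,0,0.001,0],[0,0,0,0,0,0,0],[0,0,0,0,0,0,0]]]' | egrep 'time|tcp|wrist'
```

```text
tcp_pos: [0.5598, 0.0521, 0.1131]
wrist_force: [-1.3, 0.2, 5.4]
tcp_pos: [0.5598, 0.0521, 0.1114]
wrist_force: [-2.3, 1.2, 5.9]
time_s: 4.55
tcp_pos: [0.5598, 0.0521, 0.1109]
wrist_force: [-3.0, 1.4, 7.3]
```

```bash
for i in 1 2; do python3 -m handwheel '[[[0,0,0,0,0,0.0015,0],[0,0,0,0,0,0,0]]]' | egrep 'tcp|wrist'; done
python3 -m handwheel '[[[0,0,0,0,0,0.001,0],[0,0,0,0,0,0,0],[0,0,0,0,0,0,0]]]' | egrep 'time|tcp|wrist'
```

```text
tcp_pos: [0.5601, 0.0521, 0.1108]
wrist_force: [-5.1, -0.1, 14.0]
tcp_pos: [0.5603, 0.0521, 0.1106]
wrist_force: [-7.1, -0.6, 20.4]
time_s: 5.25
tcp_pos: [0.5605, 0.0521, 0.1106]
wrist_force: [-8.5, 1.4, 25.9]
```

That's a hard stop at z = 0.1106, so the button is fully in. Now I lift off, open and wait.

```bash
python3 -m handwheel '[[[0,0,0,0,0,-0.015,0],[0,0,0,0,0,-0.02,0],[0,0,0,0,0,0,0.03],[0,0,0,0,0,0,0.03],[0,0,0,0,0,0,0.03],[0,0,0,0,0,0,0.03],[0,0,0,0,0,0,0.03],[0,0,0,0,0,0,0.03]]]'
python3 - <<'E'
from h import *
w=cams.capture("wrist")[:,:,::-1];t=cams.capture("scene")[:,:,::-1]
a=cv2.resize(w[100:340,200:460],(520,480));b=cv2.resize(t[150:250,270:330],(270,480),interpolation=2)
cv2.imwrite("pics/w3.png",np.hstack([a,b]))
E
```

```text
time_s: 6.05
tcp_pos: [0.5594, 0.052, 0.14]
ee_rot: [[-1.0, -0.025, -0.001], [-0.025, 1.0, -0.0], [0.001, -0.0, -1.0]]
wrist_force: [0.3, 0.1, 0.1]
gripper_width: 0.336
gripper_force: 0.0
```

View pics/w3.png

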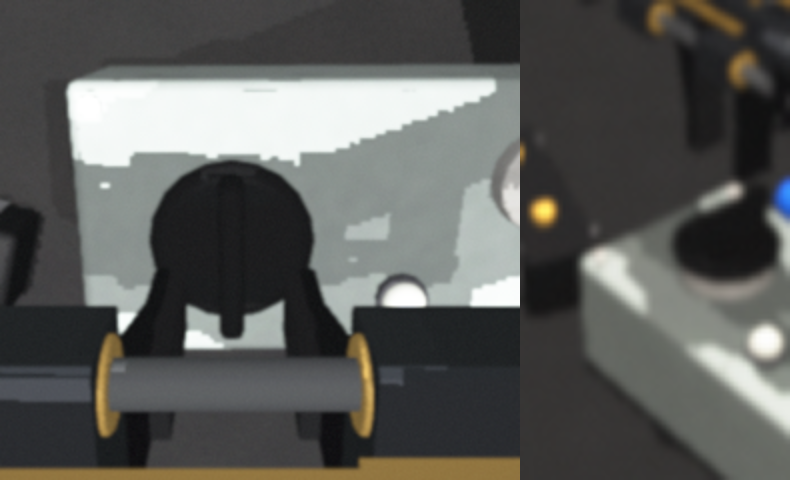

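The bar is still low (latched), untwisted and centred between the open fingers. Next I straddle it loosely and turn clockwise.

```bash
python3 -m handwheel '[[[0,0,0,0,0,0.018,0.03],[0,0,0,0,0,0.018,0.03],[0,0,0,0,0,0,0.013],[0,0,0,0,0,0,0.013],[0,0,0,0,0,0,0.013],[0,0,0,0,0,0,0.013]]]'
python3 -m handwheel '[[[0,0,1,0,0,0,0.013],[0,0,1,0,0,0,0.013],[0,0,1,0,0,0,0.013],[0,0,1,0,0,0,0.013]]]'
```

```text
time_s: 6.75
tcp_pos: [0.5602, 0.0523, 0.1056]
ee_rot: [[-1.0, -0.025, 0.002], [-0.025, 1.0, 0.001], [-0.002, 0.001, -1.0]]
wrist_force: [0.1, 0.3, 0.4]
gripper_width: 0.163
gripper_force: 0.0
time_s: 7.15
tcp_pos: [0.5605, 0.0516, 0.1056]
ee_rot: [[-0.922, 0.387, 0.002], [0.387, 0.922, -0.001], [-0.002, 0.0, -1.0]]
wrist_force: [2.5, -4.6, -0.9]
gripper_width: 0.147
gripper_force: 2.1
```

```bash
for i in 1 2; do python3 -m handwheel '[[[0,0,1,0,0,0,0.013],[0,0,1,0,0,0,0.013],[0,0,0,0,0,0,0.013]]]'|egrep 'ee_rot|wrist|grip'; done; python3 -c "
from h import *
s=r.sense();print(s['moment'],s['tcp_pos'],s['joints'])"
```

```text
ee_rot: [[-0.824, 0.567, 0.001], [0.567, 0.824, -0.0], [-0.001, 0.0, -1.0]]
wrist_force: [0.3, -1.1, 1.0]
gripper_width: 0.149
gripper_force: 0.8
ee_rot: [[-0.689, 0.724, 0.0], [0.724, 0.689, -0.0], [-0.0, -0.0, -1.0]]
wrist_force: [0.3, -2.3, 1.2]
gripper_width: 0.151
gripper_force: 1.4
[-0.74178681  0.13514311  0.06483713] [0.55950008 0.05177904 0.10499483] [ 2.18213433e+01  2.24450722e+01 -1.75862554e+01  2.56132392e-02
 -4.99752576e+01 -1.58263853e+02]
```

```bash
python3 -m handwheel '[[[0,0,0.8,0,0,0,0.013],[0,0,0,0,0,0,0.013],[0,0,0,0,0,0,0.013],[0,0,0,0,0,0,0.035],[0,0,0,0,0,0,0.035],[0,0,0,0,0,0,0.035],[0,0,0,0,0,0,0.035],[0,0,0,0,0,-0.03,0.035],[0,0,0,0,0,-0.03,0.035],[0,0,0,0,0,0,0.035],[0,0,0,0,0,0,0.035]]]'
python3 - <<'E'
from h import *
s=r.sense();print(s["joints"])
w=cams.capture("wrist")[:,:,::-1];t=cams.capture("scene")[:,:,::-1]
a=cv2.resize(w[60:300,100:490],(520,320));b=cv2.resize(t[150:250,270:330],(270,480),interpolation=2)
a=cv2.copyMakeBorder(a,0,160,0,0,0);cv2.imwrite("pics/w4.png",np.hstack([a,b]))
E
```

```text
time_s: 8.85
tcp_pos: [0.5597, 0.0527, 0.165]
ee_rot: [[-0.625, 0.781, 0.001], [0.781, 0.625, 0.001], [0.0, 0.002, -1.0]]
wrist_force: [-0.5, 0.6, -0.9]
gripper_width: 0.401
gripper_force: 0.0
[ 2.18618500e+01  1.87125785e+01 -1.33702222e+01 -5.60746458e-02
 -5.78142339e+01 -1.63181453e+02]
```

View pics/w4.png

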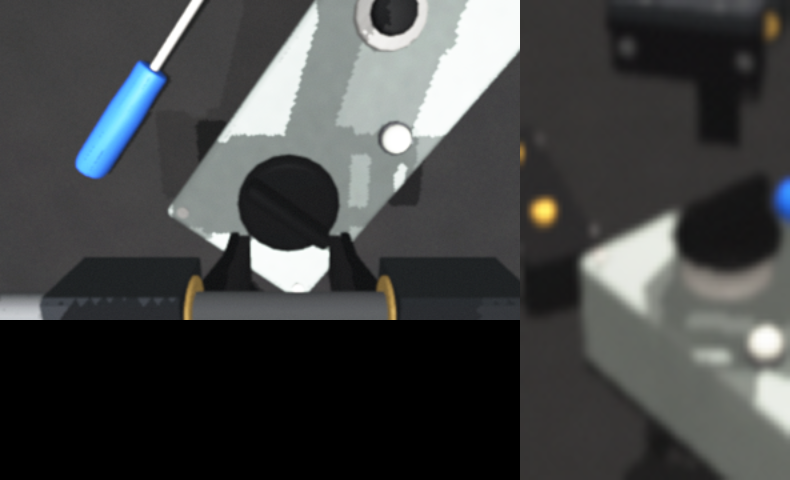

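The stop button is out (its stem shows in the scene crop) and the bar is back along the box's x. Now I turn the wrist back, close the fingers and move over the flat button.

```bash
python3 -m handwheel '[[[0,0,-1.1,0,0,0,0],[0,0,-1.1,0,0,0,0],[0,0,-1.1,0,0,0,0],[0,0,-1.1,0,0,0,0],[0,0,-1.1,0,0,0,0],[0,0,-1.1,0,0,0,0],[0,0,-1.1,0,0,0,0],[0,0,-1.1,0,0,0,0],[0,0,0,0.007,0.041,0,0],[0,0,0,0.007,0.041,0,0],[0,0,0,0.007,0.041,0,0],[0,0,0,0,0,0,0]]]'
python3 -m handwheel '[[[0,0,0,0,0,0.03,0],[0,0,0,0,0,0.03,0],[0,0,0,0,0,0.006,0],[0,0,0,0,0,0,0],[0,0,0,0,0,0,0]]]'
python3 - <<'E'
from h import *
w=cams.capture("wrist")[:,:,::-1]
cv2.imwrite("pics/w5.png",cv2.resize(w[100:340,200:460],(520,480)))
E
```

```text
time_s: 10.15
tcp_pos: [0.5345, 0.1782, 0.1632]
ee_rot: [[-1.0, -0.03, -0.001], [-0.03, 1.0, -0.0], [0.001, -0.0, -1.0]]
wrist_force: [-0.5, 0.3, 0.9]
gripper_width: 0.007
gripper_force: 0.0
time_s: 10.65
tcp_pos: [0.5363, 0.1746, 0.0994]
ee_rot: [[-1.0, -0.025, 0.001], [-0.025, 1.0, 0.0], [-0.001, 0.0, -1.0]]
wrist_force: [-0.5, 0.2, 0.2]
gripper_width: 0.007
gripper_force: 0.0
```

View pics/w5.png

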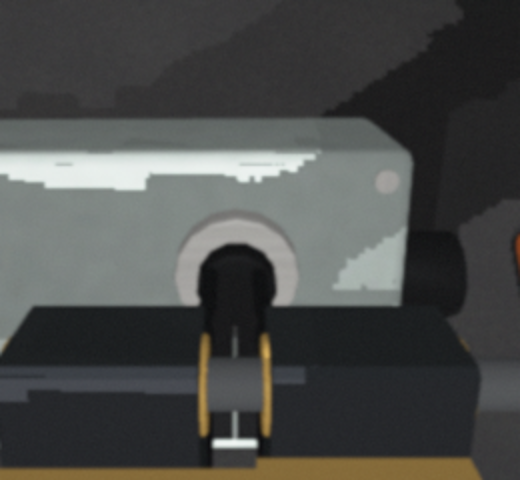

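The fingers at (235,300) line up with the button at (237,280). Pressing now.

```bash
python3 -m handwheel '[[[0,0,0,0,0,0.004,0],[0,0,0,0,0,0.003,0],[0,0,0,0,0,0.003,0],[0,0,0,0,0,0,0],[0,0,0,0,0,0,0]]]' | egrep 'tcp|wrist'
for i in 1 2; do python3 -m handwheel '[[[0,0,0,0,0,0.0015,0],[0,0,0,0,0,0.0015,0],[0,0,0,0,0,0,0]]]' | egrep 'tcp|wrist';done
```

```text
tcp_pos: [0.5359, 0.1747, 0.0891]
wrist_force: [-0.7, 0.4, 3.0]
tcp_pos: [0.536, 0.1747, 0.0864]
wrist_force: [-0.3, 0.1, 7.0]
tcp_pos: [0.5361, 0.1748, 0.0861]
wrist_force: [-6.6, -1.7, 21.6]
```

Hard stop at 0.086, so it's fully in. Lifting off, then a last look.

```bash
python3 -m handwheel '[[[0,0,0,0,0,-0.02,0],[0,0,0,0,0,-0.03,0],[0,0,0,0,0,-0.03,0],[0,0,0,0,0,-0.03,0],[0,0,0,0,0,0,0],[0,0,0,0,0,0,0],[0,0,0,0,0,0,0]]]'
python3 - <<'E'
from h import *
t=cams.capture("scene")[:,:,::-1]
cv2.imwrite("pics/end.png",cv2.resize(t[150:350,250:480],(690,600),interpolation=2))
E
```

```text
time_s: 12.5
tcp_pos: [0.5345, 0.1741, 0.1909]
ee_rot: [[-1.0, -0.025, -0.003], [-0.025, 1.0, -0.001], [0.003, -0.001, -1.0]]
wrist_force: [0.2, -1.2, -0.4]
gripper_width: 0.004
gripper_force: 0.0
```

View pics/end.png

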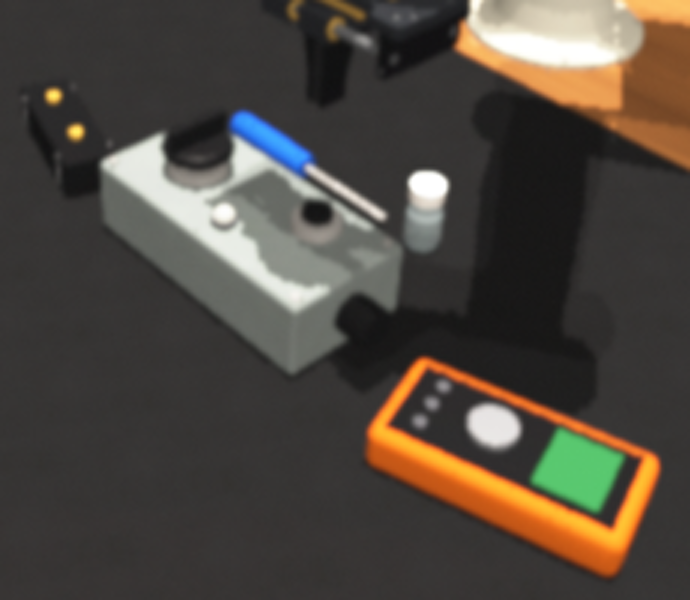

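Both buttons are out: the stop at (198,150) and the flat one at (317,212). The bystanders are where they were and the hand is clear.

```bash
python3 -c "
from station import r
print(r.finish_job())"
```

```text
the job is handed in; nothing more can be done
None
```

I pressed the stop button until it latched, twisted it clockwise until it sprang back out, and pressed and let go the re-arm button; the job is handed in, though no verdict came back. In the last picture both buttons are out and the meter, vial, screwdriver and battery pack look unmoved.

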